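Dry-fit a turned wooden lamp stem

TASK

Dry-fit the turned lamp on the round foot, not the square one, working upward one part at a time: first the column, then the flat disc, then the drum, and the pointed finial last. Each part must sit fully down and upright over the spigot of the one below and be let go before the next is added. Leave the glue bottle, the tin and the brush where they are.

Things in the scene. Friction and masses are not known exactly. Their poses are not given: they have to be found in the camera images.
- round_foot: the round lamp foot: pale wooden disc 90 mm across with one dark line round its edge, 20 mm high, fixed to the bench, in the middle of its top a tapered spigot 9 mm high, 18 mm across at its root and 9 mm at its tip; origin at the centre of its underside, z up. The lamp is built on this one.
- square_foot: the square lamp foot of another lamp: pale wooden slab 85 mm square, 20 mm high, fixed to the bench, in the middle of its top a tapered spigot 9 mm high, 18 mm across at its root and 9 mm at its tip; origin at the centre of its underside, z up. It stays empty.
- column: the column, the tallest lamp part, pale turned wood, standing upright; origin at the centre of its flat underside, z up its axis; below, a blind bore 23 mm across, 11 mm deep; a base flange 60 mm across and 12 mm high, above it a cylinder 42 mm across up to the flat shoulder 66 mm above the underside; on top a tapered spigot 9 mm high (18 mm across at the root, 9 mm at the tip), a loose fit in any bore. About 90 g.
- disc: the flat disc, the widest and lowest lamp part, pale turned wood, standing upright; origin at the centre of its flat underside, z up its axis; below, a blind bore 23 mm across, 11 mm deep; a plain cylinder 60 mm across and 26 mm high to its flat shoulder; on top a tapered spigot 9 mm high (18 mm across at the root, 9 mm at the tip), a loose fit in any bore. About 55 g.
- drum: the drum, pale turned wood, standing upright; origin at the centre of its flat underside, z up its axis; below, a blind bore 23 mm across, 11 mm deep; a plain cylinder 44 mm across and 36 mm high to its flat shoulder; on top a tapered spigot 9 mm high (18 mm across at the root, 9 mm at the tip), a loose fit in any bore. About 45 g.
- finial: the pointed finial, the slimmest lamp part, pale turned wood, standing upright; origin at the centre of its flat underside, z up its axis; below, a blind bore 23 mm across, 11 mm deep; a cylinder 32 mm across up to 28 mm, then tapering to a blunt point at 46 mm, no spigot. About 25 g.
- glue_bottle: bystander: white plastic glue bottle with an orange cap, 54 mm across, 140 mm tall, upright; origin at the centre of its underside
- wax_tin: bystander: plain steel tin, 70 mm across, 50 mm tall; origin at the centre of its underside
- dust_brush: bystander: flat brush with a wooden handle lying on the bench, 200 mm long, 42 mm wide, 20 mm high; origin under its middle, x from the handle to the bristles
Mind the look-alikes: they are no part of the job. What is shaped like the finial but orange or purple is not meant.

How it is judged:
By the outcome, as a careful person would: the job done as asked, in the order asked, and still so for the second after the job is handed in, with the robot touching nothing.
It also fails if it takes over 122 s, if anything falls off the work surface, if the arm or the gripper's body presses on something with over 40 N, if the wrist force passes 120 N, or if a joint passes its speed limit or range.

ROBOT

A 7-joint arm with a two-finger parallel gripper is mounted at the origin on the work surface. World frame = base frame: x ahead of the robot, y to its left, z up, the work surface at z = 0. Lengths are in m, angles in rad, forces in N, time in s.
With the tool pointing down it reaches from about 0.4 to 0.85 m from the base axis. Payload 10.4 kg.
Tool frame: the origin (TCP) lies midway between the tips of the shut fingers; the grasp point (between the pads) lies manip.pinch_z behind it (manip.pinch_z is the distance from the TCP to the grasp point, in m); z points along the fingers, y is the direction in which the jaws open and shut (so a half turn about z gives the same grasp; the last joint's range is limited). The gripper opens to 85 mm and grips with 20 to 120 N. Pads are 22 mm wide; open, the fingers measure 114 mm over their backs; the gripper's body (76 mm by 85 mm) begins 54 mm behind the grasp point. The pads swing forward as they close: fully open they stand 13 mm farther back than shut.
Start: joints at [1.273, 0.332, -0.065, 1.46, 0.022, 1.35, -0.088], TCP at [0.17, -0.602, 0.231] pointing down, gripper open.
Joint ranges: [-2.6, 2.6], [-0.5, 2.12], [-1.47, 1.34], [0.16, 2.42], [-1.27, 4.41], [0.06, 2.06], [-2.6, 2.6]. Speed limits (rad/s): [2.22, 2.22, 2.79, 2.79, 3.14, 3.14, 3.14].

INTERFACE

Orientations are given as a unit quaternion [x, y, z, w].
In Python, from workcell import manip gives the robot as it stands.
- The arm moves only by the shell command python3 -m handwheel 'ROWS' [FORCE]. ROWS is JSON, a list that holds one entry, the list of rows, each a list of 7 numbers: the shift along the tool's x, y, z in m, then the turn, a rotation vector about the tool's x, y, z in rad, then the finger opening in m, from 0 to 0.0854. In form: [[[tx, ty, tz, ax, ay, az, claw], ...]]. A call has 1 to 8 rows; each row is the pose to reach, as a shift and turn from the pose commanded when the call began, along the tool's axes at that moment; what a row does not reach only later rows make up. A row lasts 1/8 s, in which the tool goes at most 62.5 mm and 10.7 degrees, less where a joint would pass 70% of its speed; a pose out of reach is approached as far as the arm can. A call with a gripper value outside its range is refused whole. The fingers move at their own pace and stop on an object; FORCE is the grip in N (left out, the last holds). Time passes only in rows, so rows that repeat a pose let the fingers close. It gives the time, the measured TCP pose, the force and the opening at its end, in the units of the state.
- manip.get_obs(): the state, without advancing time (a new reading comes with each control period).
- manip.camera(name): name is "scene" or "top" or "wrist"; returns the picture (480x640x3 uint8, blue, green, red); there is no depth.
- manip.calibration(name): a dict with "fx", "fy", "cx", "cy" (pixels), "view" (4x4, takes a point from world to camera coordinates); the wrist camera has in their place "tool_from_camera" (4x4, takes a point from camera to tool coordinates, whose origin is the TCP and whose axes are the flange's). Camera axes: x right, y up, looking along -z (the intrinsics and any distortion apply to the point x, -y, -z); pixel columns grow to the right and rows downward; lengths in m; the calibration is good to about 2 mm. The wrist camera is an equidistant fisheye: a pixel r from the principal point sees the ray r / f radians off the axis. A picture is of the moment at which its call begins: read the wrist's pose just before it. calibration takes no time and is no camera call.
- manip.hand_in(): hands the job in, once; it reports no verdict.
The state is a dict: "clock": time; "joint_pos": joint angles; "joint_velocities": joint speeds; "tau": joint torques, N m; "position": TCP position; "ee_rot": TCP orientation; "ft_force": force on the tool from outside, world axes, zero at the start; "torque": the same for the moment, N m; "grip_width": opening from 0.0 (shut) to 1.0 (fully open).
Only numpy, scipy, OpenCV 4.12 (cv2) and the standard library are available. Lean on these libraries where they do the work, as an engineer would, in place of code of your own. Each camera call takes 0.05 s, during which the arm holds its last target.

## Working session

There is one attempt and no reset: what is moved stays moved. The work goes in short steps, Python scripts to look and compute and a shell command to move; the robot and the scene stay as the last step left them, time stands still between calls to the robot, and variables do not carry over. Pictures are saved under pics/ and viewed, and the job is handed in when it is done.

```bash
ls; mkdir -p pics
python3 - <<'E'
from workcell import manip
import cv2
print(manip.get_obs()); print(manip.pinch_z)
for n in ("scene","top","wrist"):
    cv2.imwrite(f"pics/{n}0.png",manip.camera(n)); print(n,manip.calibration(n))
E
```

```text
pics
{'clock': 0.0, 'joint_pos': array([ 1.27335718,  0.33289159, -0.06468283,  1.4609847 ,  0.02160801,
        1.34990322, -0.08846341]), 'joint_velocities': array([ 0.00071632, -0.00031745, -0.00138302,  0.00098687, -0.00032692,
        0.00084861, -0.00053278]), 'tau': array([ 6.39556074e-04, -6.25444794e+01,  4.96608554e-02, -3.91612244e+01,
        1.63272052e-02,  9.97160882e-03, -4.03206991e-05]), 'position': array([ 0.16949343, -0.60116671,  0.23048287]), 'ee_rot': array([ 9.90569489e-01,  1.37009238e-01, -1.43581184e-04, -7.31637112e-04]), 'ft_force': array([ 0.15210439,  0.9581241 , -0.04392255]), 'torque': array([ 0.00580474,  0.01360144, -0.06197765]), 'grip_width': 1.001525490439881}
0.0187
scene {'fx': 567.35578897078, 'fy': 567.35578897078, 'cx': 312.0123543268536, 'cy': 242.27809701200738, 'view': array([[-0.55966769,  0.82869927, -0.00543965,  0.32576517],
       [-0.58778527, -0.39232052,  0.70752603,  0.32973034],
       [ 0.58419222,  0.39917681,  0.70666635, -1.45901491],
       [ 0.        ,  0.        ,  0.        ,  1.        ]])}
top {'fx': 438.6269433710398, 'fy': 438.6269433710398, 'cx': 316.59006865095654, 'cy': 225.2425782241832, 'view': array([[-0.01813496, -0.99980125, -0.00828183, -0.00361578],
       [ 0.99522169, -0.01884549,  0.09580522, -0.5799011 ],
       [-0.09594225, -0.00650484,  0.99536565, -0.80487395],
       [ 0.        ,  0.        ,  0.        ,  1.        ]])}
wrist {'fx': 371.64829954431775, 'fy': 371.64829954431775, 'cx': 322.2386082434077, 'cy': 246.35590034269222, 'tool_from_camera': array([[ 9.81320346e-05,  9.57782319e-01,  2.87494381e-01,
         7.34991932e-02],
       [ 9.99999658e-01, -3.29931017e-04,  7.57823832e-04,
         5.58045745e-05],
       [ 8.20683581e-04,  2.87494209e-01, -9.57782024e-01,
        -1.42547442e-01],
       [ 0.00000000e+00,  0.00000000e+00,  0.00000000e+00,
         1.00000000e+00]])}
```

View pics/scene0.png

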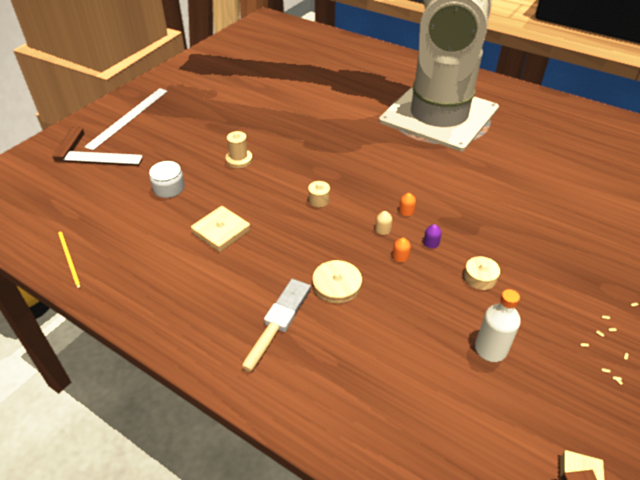

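View pics/top0.png

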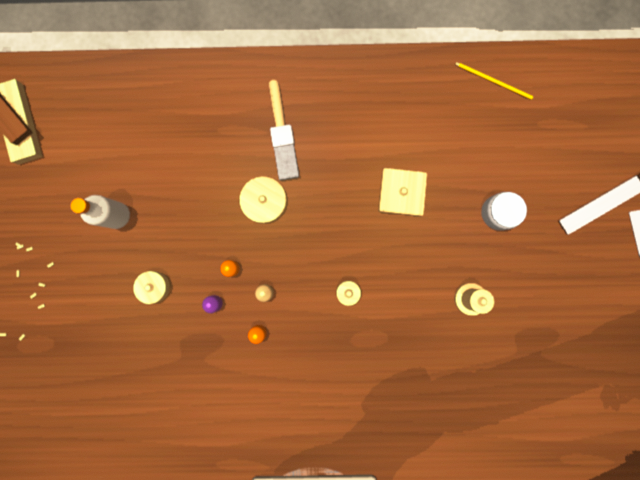

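View pics/wrist0.png

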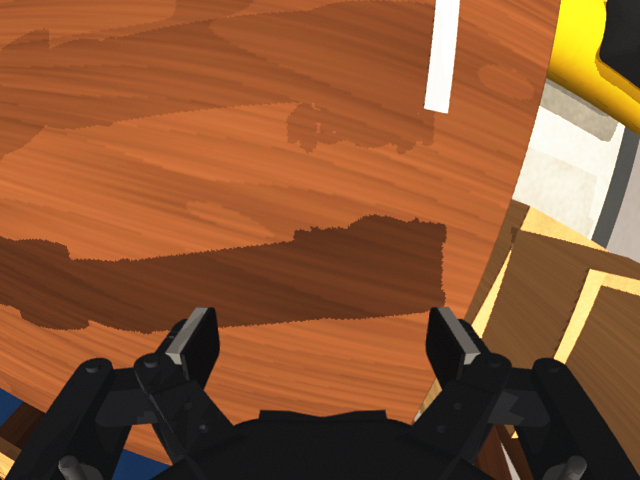

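```bash
cat > h.py <<'E'
from workcell import manip
import numpy as np, cv2
from scipy.spatial.transform import Rotation as R
def ray(name,u,v,T=None):
    c=manip.calibration(name)
    if name=="wrist":
        o=manip.get_obs() if T is None else T
        d=np.array([u-c["cx"],v-c["cy"]]); r=np.hypot(*d); th=r/c["fx"]
        k=np.sin(th)/r if r>0 else 0
        dc=np.array([d[0]*k,-d[1]*k,-np.cos(th)])
        M=c["tool_from_camera"]; q=R.from_quat(o["ee_rot"]).as_matrix()
        return o["position"]+q@M[:3,3], q@M[:3,:3]@dc
    V=c["view"]; dc=np.array([(u-c["cx"])/c["fx"],-(v-c["cy"])/c["fy"],-1])
    return -V[:3,:3].T@V[:3,3], V[:3,:3].T@dc
def plane(name,u,v,z,T=None):
    o,d=ray(name,u,v,T); return o+d*(z-o[2])/d[2]
def proj(name,p):
    c=manip.calibration(name);V=c["view"]; q=V[:3,:3]@p+V[:3,3]
    return c["cx"]+c["fx"]*q[0]/-q[2], c["cy"]-c["fy"]*q[1]/-q[2]
def two(a,b):
    (o1,d1),(o2,d2)=a,b
    A=np.stack([d1,-d2],1); s=np.linalg.lstsq(A,o2-o1,rcond=None)[0]
    p,q=o1+s[0]*d1,o2+s[1]*d2
    return (p+q)/2,np.linalg.norm(p-q)
def say():
    o=manip.get_obs(); print("t%.2f"%o["clock"],"pos",o["position"].round(4),"yaw-x",np.degrees(np.arctan2(*(R.from_quat(o["ee_rot"]).as_matrix()[[1,0],0]))).round(2),"F",o["ft_force"].round(1),"g",round(o["grip_width"],3))
E
python3 - <<'E'
import cv2,numpy as np
t=cv2.imread("pics/top0.png"); s=cv2.imread("pics/scene0.png")
def cr(im,u,v,h=25,k=8): return cv2.resize(im[v-h:v+h,u-h:u+h],None,fx=4,fy=4,interpolation=cv2.INTER_NEAREST)
T=[(263,200),(404,191),(473,299),(150,288),(349,293),(264,293)][:]
S=[(337,281),(220,227),(238,150),(482,273),(319,194),(384,222)]
rows=[np.hstack([cr(im,*p) for p in L[i:i+3]]) for i in (0,3) for im,L in ((t,T),)]
rows2=[np.hstack([cr(s,*p) for p in S[i:i+3]]) for i in (0,3)]
cv2.imwrite("pics/ct.png",np.vstack(rows)); cv2.imwrite("pics/cs.png",np.vstack(rows2))
E
```

```text
(no output)
```

View pics/ct.png

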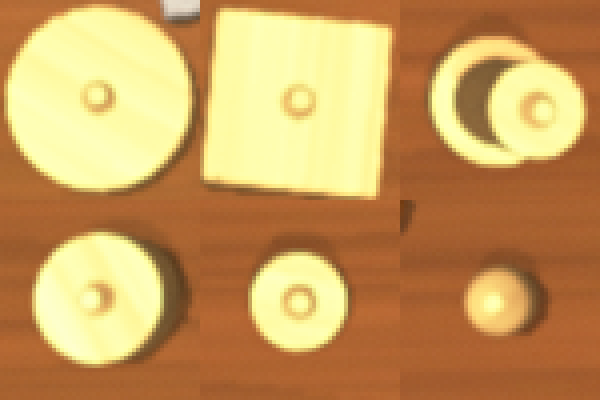

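View pics/cs.png

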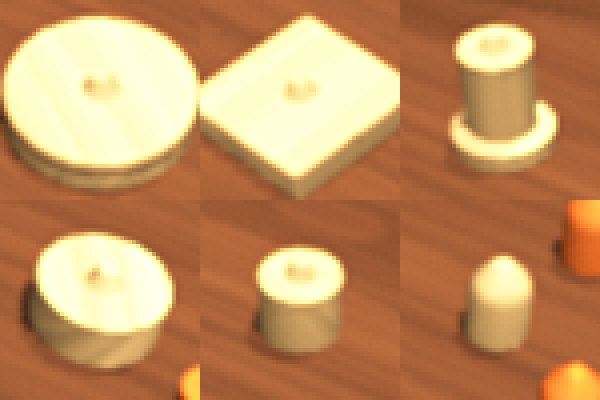

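Run:
```python
from h import *
t=cv2.imread("pics/top0.png"); s=cv2.imread("pics/scene0.png")
def ell(im,u,v,lo=150,h=30,lim=None):
    g=im[...,1].astype(int); m=((g>lo)&(im[...,2]>190)).astype(np.uint8)
    k=np.zeros_like(m); k[v-h:v+h,u-h:u+h]=1; m*=k
    cs,_=cv2.findContours(m,cv2.RETR_EXTERNAL,cv2.CHAIN_APPROX_NONE)
    c=max(cs,key=cv2.contourArea)
    return cv2.fitEllipse(cv2.convexHull(c)) , c
for n,(u,v),z,(us,vs) in [("foot",(263,200),.02,(337,275)),("sq",(404,191),.02,(220,227)),("disc",(150,288),.026,(482,268)),("drum",(349,293),.036,(319,187)),("fin",(264,293),.028,(384,222)),("col",(482,302),.066,(236,137))]:
    e,c=ell(t,u,v,h=30 if n!="col" else 30); print(n,"top",np.round(e,2).tolist() if 0 else (np.round(e[0],1),np.round(e[1],1)),plane("top",*e[0],z).round(4), end=" ")
    e2,_=ell(s,us,vs,170 if n!="fin" else 150,h=34 if n=="foot" else (13 if n in("col","drum") else 22)); print("scene",np.round(e2[0],1),np.round(e2[1],1),plane("scene",*e2[0],z).round(4))
# col flange by-hand: flange outer circle in top crop x429..~, y36..167
g=448
print(plane("top",448+(537/1-400)/4-.5,274+109.5/4-.5,.066),"col flange", plane("top",448+(429-400+66)/4-.5,274+101.5/4-.5,.012))
print("finial tip",two(ray("top",263.0+.3,293.5+.2),ray("scene",384.2,211.2)))
```

```text
foot top (array([262.1, 199.1]), array([46.3, 46.8])) [0.6331 0.0899 0.02  ] scene [336.9 278.6] [37.9 49.4] [0.6366 0.0918 0.02  ]
sq top (array([403.3, 191.3]), array([55.6, 56.5])) [ 0.643  -0.1826  0.02  ] scene [219.6 225.8] [38.8 43.8] [ 0.6482 -0.1787  0.02  ]
disc top (array([148.8, 287.2]), array([32.1, 33.2])) [0.4686 0.3036 0.026 ] scene [482.4 271.3] [31.  35.4] [0.4782 0.3066 0.026 ]
drum top (array([348.1, 293. ]), array([24.3, 24.8])) [ 0.4518 -0.0704  0.036 ] scene [318.7 187.7] [14.8 21.8] [ 0.4546 -0.0689  0.036 ]
fin top (array([262.5, 293.2]), array([14.9, 15.4])) [0.4538 0.0892 0.028 ] scene [384.  221.8] [14.9 23.4] [0.463  0.0929 0.028 ]
col top (array([474. , 299.6]), array([31.9, 39.5])) [ 0.438  -0.2918  0.066 ] scene [236.1 136.7] [12.2 19. ] [ 0.4384 -0.3029  0.066 ]
[ 0.43558301 -0.30543976  0.066     ] col flange [ 0.43529152 -0.30528231  0.012     ]
finial tip (array([0.45358523, 0.08592161, 0.04565373]), np.float64(0.0011766164688333251))
```

```bash
cat >> h.py <<'E'
def delta(x,y,z,yaw=90):
    o=manip.get_obs(); Rm=R.from_quat(o["ee_rot"])
    t=Rm.inv().apply(np.array([x,y,z])-o["position"])
    a=np.radians(yaw); X=np.array([np.cos(a),np.sin(a),0]); Z=np.array([0,0,-1.]); 
    T=R.from_matrix(np.stack([X,np.cross(Z,X),Z],1)); r=(Rm.inv()*T).as_rotvec()
    print("delta",t.round(4),r.round(4))
E
python3 -c "
from h import *
delta(.4365,-.3045,.16)"
```

```text
delta [ 0.3375 -0.2131  0.0709] [-9.000e-04 -7.000e-04 -1.296e+00]
```

```bash
python3 -m handwheel '[[[0.337,-0.213,0.03,0,0,-1.297,0.085],[0.337,-0.213,0.03,0,0,-1.297,0.085],[0.337,-0.213,0.03,0,0,-1.297,0.085],[0.337,-0.213,0.03,0,0,-1.297,0.085],[0.337,-0.213,0.03,0,0,-1.297,0.085],[0.337,-0.213,0.03,0,0,-1.297,0.085],[0.337,-0.213,0.071,0,0,-1.297,0.085],[0.337,-0.213,0.071,0,0,-1.297,0.085]]]'
python3 - <<'E'
from h import *
say(); delta(.4365,-.3045,.16)
im=manip.camera("wrist"); cv2.imwrite("pics/w1.png",im); say(); print(manip.get_obs()["joint_pos"].round(2))
E
```

```text
clock: 1.15
position: [0.4358, -0.3022, 0.1576]
ee_rot: [0.705, 0.709, -0.0, -0.003]
ft_force: [-0.4, 0.0, 0.8]
grip_width: 0.994
t1.15 pos [ 0.4358 -0.3022  0.1576] yaw-x 90.34 F [-0.4  0.   0.8] g 0.994
delta [-0.0023  0.0006 -0.0025] [-0.0038 -0.0036  0.0059]
t1.20 pos [ 0.4356 -0.3044  0.1593] yaw-x 90.03 F [-0.  -0.9  0.7] g 0.994
[ 0.93  0.22 -0.46  1.78  0.1   1.17  0.44]
```

View pics/w1.png

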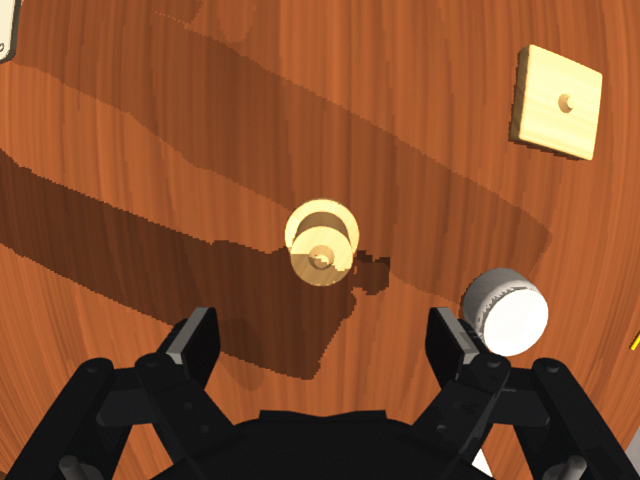

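Run:
```python
from h import *
for u,v,z in [(321,256,.066),(322,262,.075),(322,235,.012)]: print(plane("wrist",u,v,z).round(4))
delta(.436,-.304,.021)
```

```text
[ 0.4348 -0.3084  0.066 ]
[ 0.4355 -0.3095  0.075 ]
[ 0.4353 -0.3081  0.012 ]
delta [0.0002 0.0007 0.1383] [-0.0022 -0.0016  0.0005]
```

```bash
python3 -m handwheel '[[[-0.003,-0.001,0.06,0,0,0,0.085],[-0.003,-0.001,0.11,0,0,0,0.085],[-0.003,-0.001,0.134,0,0,0,0.085],[-0.003,-0.001,0.134,0,0,0,0.085],[-0.003,-0.001,0.134,0,0,0,0.06],[-0.003,-0.001,0.134,0,0,0,0.035],[-0.003,-0.001,0.134,0,0,0,0.035],[-0.003,-0.001,0.134,0,0,0,0.035]]]' 40
python3 - <<'E'
from h import *
say()
im=manip.camera("wrist"); cv2.imwrite("pics/w2.png",im); say()
E
```

```text
clock: 2.2
position: [0.4358, -0.3089, 0.0279]
ee_rot: [0.707, 0.707, -0.0, 0.001]
ft_force: [-1.1, 0.5, 6.2]
grip_width: 0.48
t2.20 pos [ 0.4358 -0.3089  0.0279] yaw-x 90.03 F [-1.1  0.5  6.2] g 0.48
t2.25 pos [ 0.4358 -0.3089  0.0279] yaw-x 90.02 F [-2.3 -0.1  7.8] g 0.486
```

View pics/w2.png

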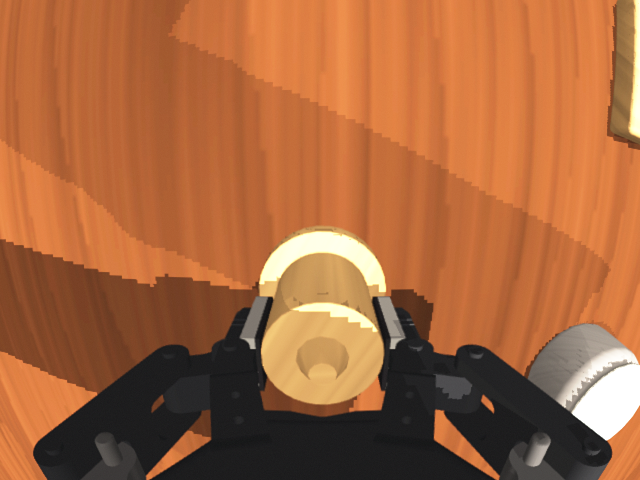

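```bash
python3 - <<'E'
from h import *
for u,v,z in [(322,353,.066)]: print(plane("wrist",u,v,z).round(4))
delta(.634,-.01,.108)
E
python3 -m handwheel '[[[0,0,-0.03,0,0,0,0.035],[0,0,-0.08,0,0,0,0.035],[0.299,0.198,-0.08,0,0,0,0.035],[0.299,0.198,-0.08,0,0,0,0.035],[0.299,0.198,-0.08,0,0,0,0.035],[0.299,0.198,-0.08,0,0,0,0.035],[0.299,0.198,-0.08,0,0,0,0.035],[0.299,0.198,-0.08,0,0,0,0.035]]]'; python3 -m handwheel '[[[0,0,0,0,0,0,0.035],[0,0,0,0,0,0,0.035]]]';python3 - <<'E'
from h import *
say()
im=manip.camera("wrist"); cv2.imwrite("pics/w3.png",im); say()
im=manip.camera("scene"); cv2.imwrite("pics/s3.png",im)
E
```

```text
[ 0.436  -0.3037  0.066 ]
delta [ 0.2987  0.1984 -0.0803] [0.0016 0.0018 0.0004]
clock: 3.25
position: [0.634, -0.0061, 0.107]
ee_rot: [0.706, 0.708, 0.001, 0.0]
ft_force: [-0.2, -0.1, -1.4]
grip_width: 0.478
clock: 3.5
position: [0.6327, -0.0096, 0.1064]
ee_rot: [0.707, 0.707, -0.0, 0.0]
ft_force: [-1.0, -0.7, -1.5]
grip_width: 0.475
t3.50 pos [ 0.6327 -0.0096  0.1064] yaw-x 90.04 F [-1.  -0.7 -1.5] g 0.475
t3.55 pos [ 0.6326 -0.0105  0.1064] yaw-x 89.96 F [-0.3 -0.6 -0.5] g 0.485
```

View pics/w3.png

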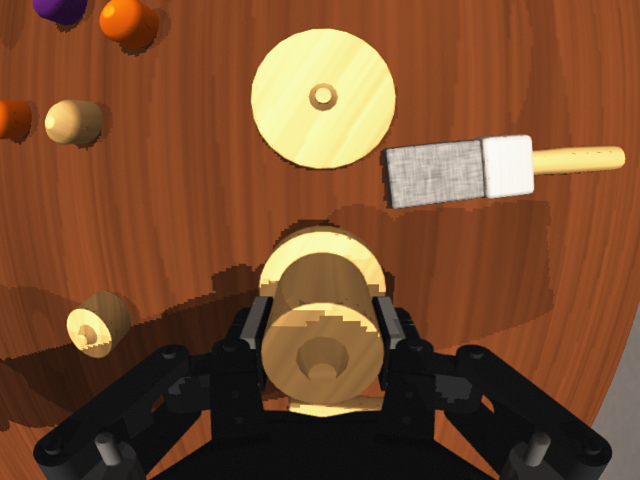

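View pics/s3.png

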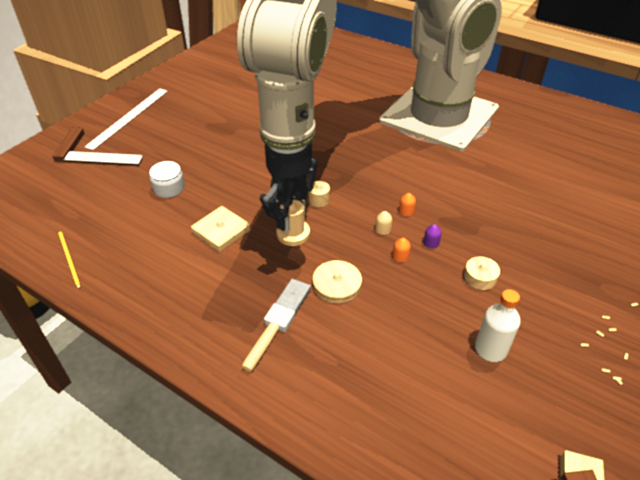

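Run:
```python
from h import *
o=manip.get_obs()
for n,u,v,z in [("sh",322,353,.1444),("shback",322,302.5,.1444),("shfront",322,404,.1444),("flange far",322,230,.0904),("foot tip",323,95,.029),("foot far",323,28.5,.02),("foot near",323,169,.02),("footL",251,98,.02),("footR",396,98,.02)]: print(n,plane("wrist",u,v,z).round(4))
```

```text
sh [ 0.6328 -0.0057  0.1444]
shback [0.6328 0.013  0.1444]
shfront [ 0.6328 -0.0284  0.1444]
flange far [0.6328 0.0225 0.0904]
foot tip [0.6334 0.0881 0.029 ]
foot far [0.6334 0.132  0.02  ]
foot near [0.6333 0.0434 0.02  ]
footL [0.5894 0.0884 0.02  ]
footR [0.678  0.0884 0.02  ]
```

```bash
python3 -m handwheel '[[[0.0956,0.001,0,0,0,0,0.035],[0.0956,0.001,0,0,0,0,0.035],[0.0956,0.001,0,0,0,0,0.035],[0.0956,0.001,0.03,0,0,0,0.035],[0.0956,0.001,0.046,0,0,0,0.035],[0.0956,0.001,0.046,0,0,0,0.035],[0.0956,0.001,0.046,0,0,0,0.035]]]';python3 - <<'E'
from h import *
im=manip.camera("wrist"); cv2.imwrite("pics/w4.png",im); say()
im=manip.camera("scene"); cv2.imwrite("pics/s4.png",cv2.resize(im[180:330,250:430],None,fx=4,fy=4))
E
```

```text
clock: 4.47
position: [0.6343, 0.0863, 0.0612]
ee_rot: [0.707, 0.707, 0.0, 0.0]
ft_force: [-0.5, 1.1, -1.0]
grip_width: 0.481
t4.53 pos [0.6344 0.0865 0.0614] yaw-x 90.03 F [ 0.8  0.3 -1.5] g 0.486
```

View pics/w4.png

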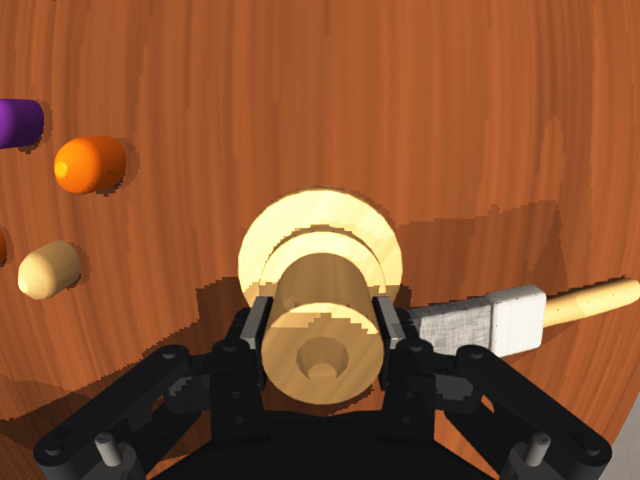

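View pics/s4.png

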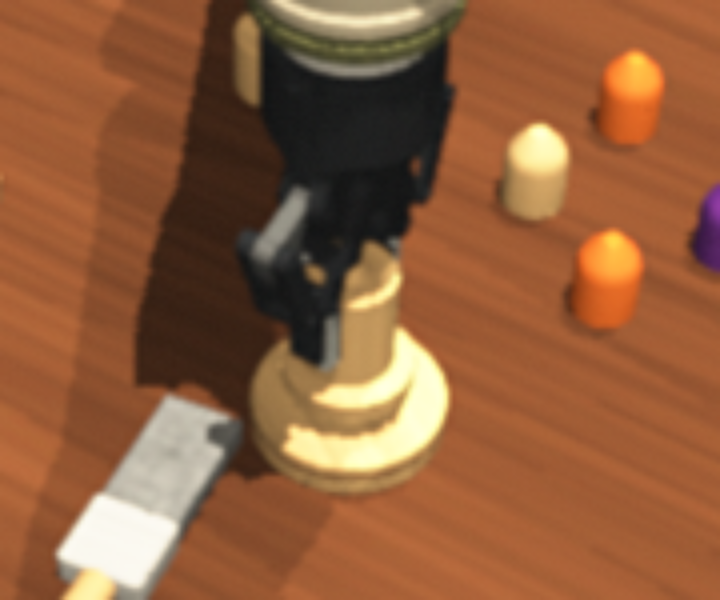

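Run:
```python
from h import *
for n,u,v,z in [("foot far",321,187.5,.02),("flange far",321,230,.0454),("flL",259,285,.0454),("flR",386,285,.0454),("footL",238,258,.02),("footR",402,258,.02)]: print(n,plane("wrist",u,v,z).round(4))
say()
```

```text
foot far [0.6342 0.1353 0.02  ]
flange far [0.6342 0.1199 0.0454]
flL [0.6053 0.0936 0.0454]
flR [0.6645 0.0936 0.0454]
footL [0.5901 0.0983 0.02  ]
footR [0.6771 0.0984 0.02  ]
t4.58 pos [0.6345 0.0866 0.0614] yaw-x 90.04 F [ 0.1  0.3 -1.5] g 0.482
```

```bash
python3 -m handwheel '[[[0,-0.001,0.005,0,0,0,0.035],[0,-0.001,0.009,0,0,0,0.035],[0,-0.001,0.012,0,0,0,0.035],[0,-0.001,0.014,0,0,0,0.035],[0,-0.001,0.014,0,0,0,0.035]]]'; python3 -c "
from h import *
say()"
```

```text
clock: 5.2
position: [0.6327, 0.0867, 0.0479]
ee_rot: [0.707, 0.707, -0.0, 0.0]
ft_force: [-9.7, -3.1, 16.6]
grip_width: 0.484
t5.20 pos [0.6327 0.0867 0.0479] yaw-x 90.06 F [-9.7 -3.1 16.6] g 0.484
```

```bash
python3 -m handwheel '[[[0,0.001,-0.001,0,0,0,0.045],[0,0.001,-0.001,0,0,0,0.06],[0,0.001,-0.001,0,0,0,0.085],[0,0.001,-0.001,0,0,0,0.085],[0,0.001,-0.05,0,0,0,0.085],[0,0.001,-0.1,0,0,0,0.085],[0,0.001,-0.1,0,0,0,0.085],[0,0.001,-0.1,0,0,0,0.085]]]'
python3 - <<'E'
from h import *
im=manip.camera("wrist"); cv2.imwrite("pics/w5.png",im); say()
im=manip.camera("scene"); cv2.imwrite("pics/s5.png",cv2.resize(im[180:330,250:430],None,fx=4,fy=4))
delta(.4535,-.0690,.147);delta(.469,.305,.147)
E
```

```text
clock: 6.2
position: [0.6336, 0.0865, 0.1458]
ee_rot: [0.707, 0.707, -0.0, 0.0]
ft_force: [-0.1, -0.1, -0.2]
grip_width: 0.996
t6.25 pos [0.6332 0.0864 0.1451] yaw-x 90.05 F [ 0.   0.4 -1. ] g 0.993
delta [-0.1552 -0.1797 -0.0017] [-0.0022  0.0004  0.001 ]
delta [ 0.2188 -0.1639 -0.0019] [-0.0022  0.0004  0.001 ]
```

View pics/w5.png

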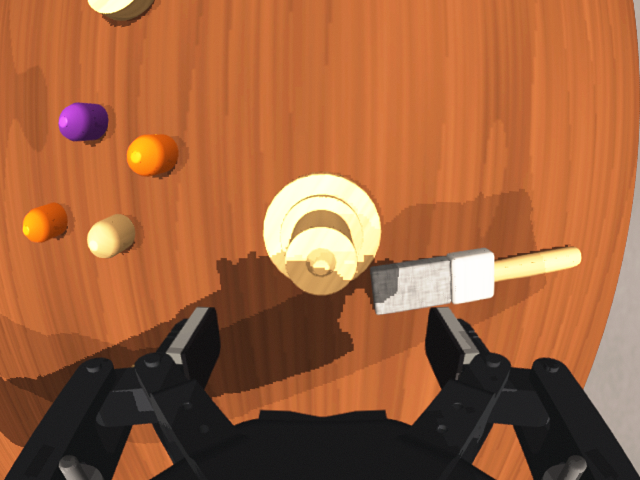

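View pics/s5.png

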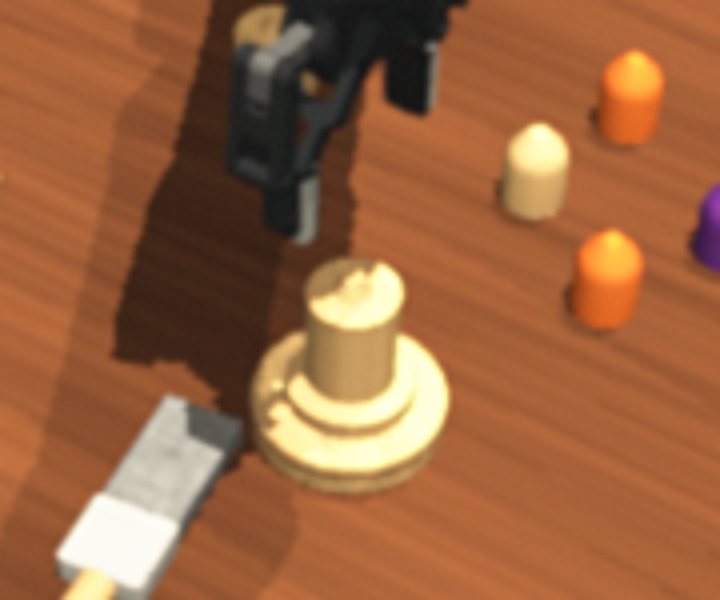

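```bash
python3 - <<'E'
from h import *
for n,u,v,z in [("sp tip",320.5,265,.095),("shoulder",320.5,261,.086),("foot far",322,174,.02)]: print(n,plane("wrist",u,v,z).round(4))
print("bottle cap",two(ray("top",79,206),ray("scene",511,297))[0])
E
python3 -m handwheel '[[[0.21,-0.16,0,0,0,0,0.085],[0.21,-0.163,0,0,0,0,0.085],[0.21,-0.163,0,0,0,0,0.085],[0.21,-0.163,0,0,0,0,0.085],[0.21,-0.163,0.03,0,0,0,0.085],[0.21,-0.163,0.03,0,0,0,0.085],[0.21,-0.163,0.03,0,0,0,0.085]]]'
python3 - <<'E'
from h import *
im=manip.camera("wrist"); cv2.imwrite("pics/w6.png",im); say()
E
```

```text
sp tip [0.6323 0.0913 0.095 ]
shoulder [0.6322 0.0906 0.086 ]
foot far [0.6328 0.1338 0.02  ]
bottle cap [0.60908822 0.38106032 0.13449057]
clock: 7.18
position: [0.4715, 0.2954, 0.1164]
ee_rot: [0.707, 0.707, -0.0, 0.0]
ft_force: [0.9, -0.6, 0.5]
grip_width: 0.993
t7.22 pos [0.4719 0.2954 0.1168] yaw-x 89.93 F [ 0.3 -0.4  0.3] g 0.996
```

View pics/w6.png

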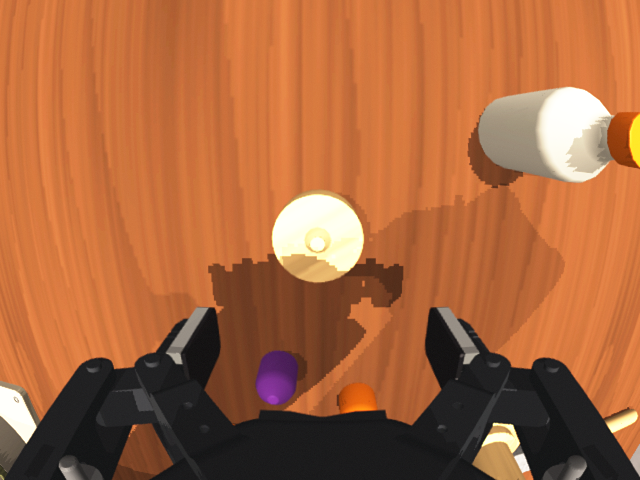

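Run:
```python
from h import *
say()
for n,u,v,z in [("sh c",318,237,.026),("tip",318,242.5,.035),("far",318,192,.026),("near",318,282.5,.026),("L",272,237,.026),("R",364,237,.026)]: print(n,plane("wrist",u,v,z).round(4))
```

```text
t7.22 pos [0.4719 0.2954 0.1168] yaw-x 89.93 F [ 0.3 -0.4  0.3] g 0.996
sh c [0.4694 0.3051 0.026 ]
tip [0.4695 0.304  0.035 ]
far [0.4696 0.3346 0.026 ]
near [0.4693 0.2732 0.026 ]
L [0.4393 0.3052 0.026 ]
R [0.4995 0.3051 0.026 ]
```

```bash
python3 -m handwheel '[[[0.010,-0.0025,0.05,0,0,0,0.085],[0.010,-0.0025,0.09,0,0,0,0.085],[0.010,-0.0025,0.114,0,0,0,0.085],[0.010,-0.0025,0.114,0,0,0,0.085],[0.010,-0.0025,0.114,0,0,0,0.07],[0.010,-0.0025,0.114,0,0,0,0.055],[0.010,-0.0025,0.114,0,0,0,0.055],[0.010,-0.0025,0.114,0,0,0,0.055]]]' 40
python3 - <<'E'
from h import *
say()
im=manip.camera("wrist"); cv2.imwrite("pics/w7.png",im); say()
E
```

```text
clock: 8.22
position: [0.4693, 0.3068, 0.0043]
ee_rot: [0.707, 0.707, 0.001, 0.001]
ft_force: [-1.3, -1.0, 6.9]
grip_width: 0.691
t8.22 pos [0.4693 0.3068 0.0043] yaw-x 90.02 F [-1.3 -1.   6.9] g 0.691
t8.28 pos [0.4693 0.3068 0.0043] yaw-x 90.02 F [-1.1 -1.5  6.3] g 0.686
```

View pics/w7.png

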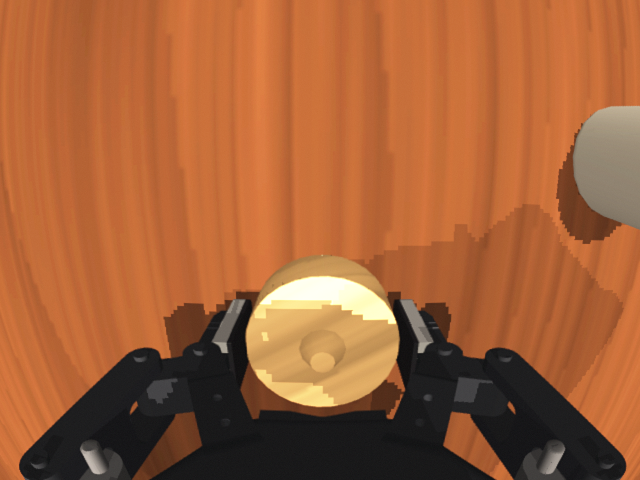

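```bash
python3 - <<'E'
from h import *
say()
for n,u,v,z in [("far",322,276,.026),("near",322,407,.026),("tip",322,363,.035),("L",246,340,.026),("R",399,340,.026)]: print(n,plane("wrist",u,v,z).round(4))
E
python3 -m handwheel '[[[0,0,-0.06,0,0,0,0.055],[0,0,-0.12,0,0,0,0.055],[0,0,-0.135,0,0,0,0.055],[0,0,-0.135,0,0,0,0.055]]]'
python3 - <<'E'
from h import *
im=manip.camera("wrist"); cv2.imwrite("pics/w8.png",im); say()
delta(.6325,.087,.137)
E
```

```text
t8.28 pos [0.4693 0.3068 0.0043] yaw-x 90.02 F [-1.1 -1.5  6.3] g 0.686
far [0.4694 0.3331 0.026 ]
near [0.4695 0.2734 0.026 ]
tip [0.4694 0.3028 0.035 ]
L [0.4405 0.3066 0.026 ]
R [0.4989 0.3065 0.026 ]
clock: 8.78
position: [0.4688, 0.3066, 0.1386]
ee_rot: [0.707, 0.707, 0.001, 0.001]
ft_force: [-1.1, 0.2, -1.2]
grip_width: 0.682
t8.82 pos [0.4681 0.3061 0.137 ] yaw-x 90.04 F [-0.3 -0.3 -1.2] g 0.681
delta [-2.192e-01  1.643e-01  2.000e-04] [0.0005 0.0005 0.0006]
```

View pics/w8.png

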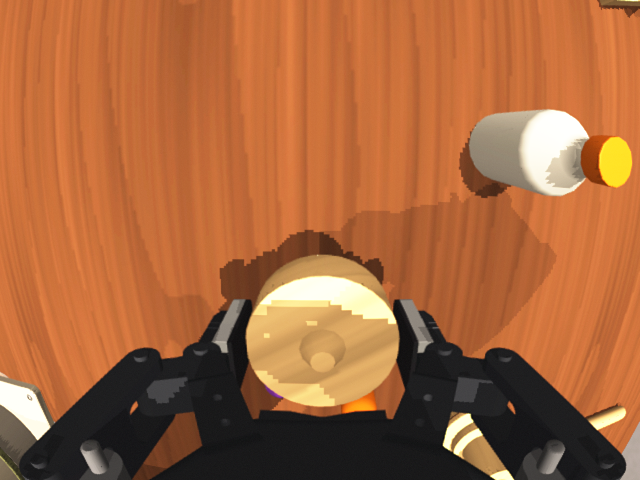

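```bash
python3 -m handwheel '[[[-0.212,0.1645,0,0,0,0,0.055],[-0.212,0.1645,0,0,0,0,0.055],[-0.212,0.1645,0,0,0,0,0.055],[-0.212,0.1645,0,0,0,0,0.055],[-0.212,0.1645,0,0,0,0,0.055],[-0.212,0.1645,0.02,0,0,0,0.055],[-0.212,0.1645,0.03,0,0,0,0.055],[-0.212,0.1645,0.03,0,0,0,0.055]]]'
python3 - <<'E'
from h import *
im=manip.camera("wrist"); cv2.imwrite("pics/w9.png",im); say()
im=manip.camera("scene"); cv2.imwrite("pics/s9.png",cv2.resize(im[180:330,250:430],None,fx=4,fy=4))
E
```

```text
clock: 9.82
position: [0.631, 0.0965, 0.1056]
ee_rot: [0.706, 0.709, -0.001, -0.001]
ft_force: [0.1, 1.3, -0.7]
grip_width: 0.685
t9.88 pos [0.6317 0.0963 0.1067] yaw-x 90.2 F [ 0.6 -0.9 -0.7] g 0.681
```

View pics/w9.png

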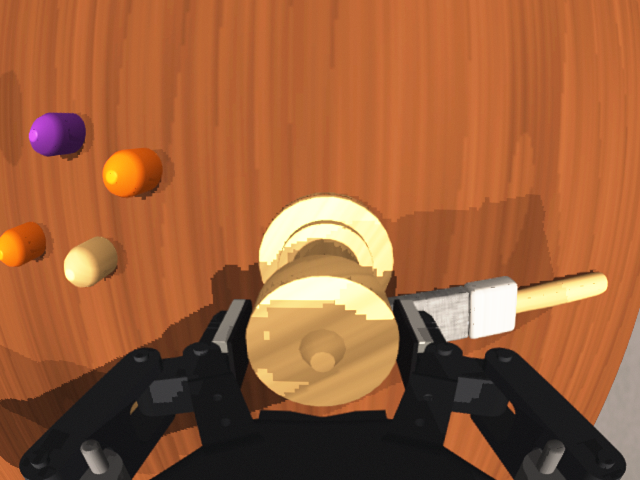

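View pics/s9.png

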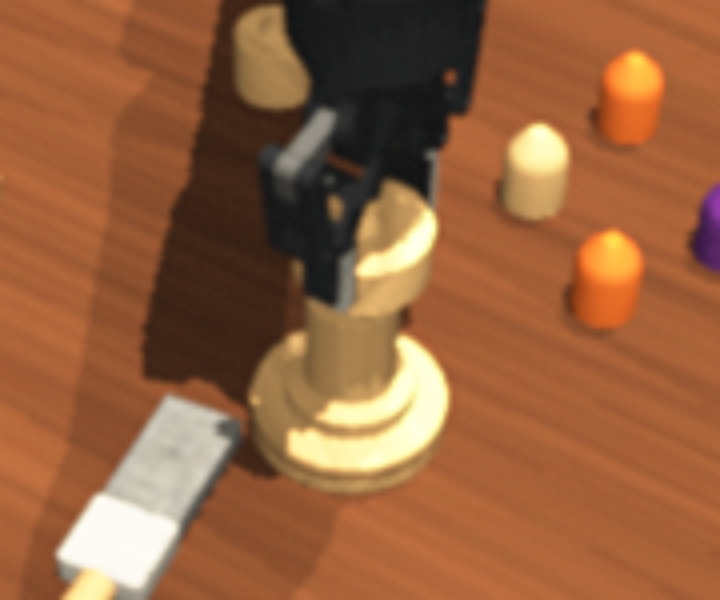

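Run:
```python
from h import *
say()
for n,u,v,z in [("foot far",326,195.5,.02),("flange far",326,221,.032),("footL",259,256,.02),("footR",394,256,.02),("disc far",323,276,.1284),("near",323,407,.1284)]: print(n,plane("wrist",u,v,z).round(4))
```

```text
t9.93 pos [0.6323 0.096  0.1074] yaw-x 90.17 F [ 0.7  0.8 -0.3] g 0.683
foot far [0.6347 0.1336 0.02  ]
flange far [0.6347 0.12   0.032 ]
footL [0.5909 0.0937 0.02  ]
footR [0.6798 0.094  0.02  ]
disc far [0.6327 0.122  0.1284]
near [0.633  0.062  0.1284]
```

```bash
python3 -m handwheel '[[[-0.002,0.001,0,0,0,0,0.055],[-0.002,0.001,0,0,0,0,0.055],[-0.002,0.001,0.007,0,0,0,0.055],[-0.002,0.001,0.01,0,0,0,0.055],[-0.002,0.001,0.013,0,0,0,0.055],[-0.002,0.001,0.016,0,0,0,0.055],[-0.002,0.001,0.016,0,0,0,0.055]]]'; python3 -c "
from h import *
say()"
```

```text
clock: 10.8
position: [0.6337, 0.0926, 0.091]
ee_rot: [0.707, 0.707, -0.0, -0.0]
ft_force: [-0.2, -0.3, -0.8]
grip_width: 0.686
t10.80 pos [0.6337 0.0926 0.091 ] yaw-x 90.06 F [-0.2 -0.3 -0.8] g 0.686
```

Bottom is within 1 mm with no contact force, so the spigot is in the bore. Easing down the rest.

```bash
python3 -m handwheel '[[[0,0,0.001,0,0,0,0.055],[0,0,0.0015,0,0,0,0.055],[0,0,0.0015,0,0,0,0.055]]]'
python3 - <<'E'
from h import *
say()
im=manip.camera("wrist"); cv2.imwrite("pics/w10.png",im)
im=manip.camera("scene"); cv2.imwrite("pics/s10.png",cv2.resize(im[180:330,250:430],None,fx=4,fy=4))
E
```

```text
clock: 11.18
position: [0.634, 0.0928, 0.0904]
ee_rot: [0.707, 0.707, 0.0, 0.0]
ft_force: [-1.7, -0.1, 5.6]
grip_width: 0.688
t11.18 pos [0.634  0.0928 0.0904] yaw-x 90.06 F [-1.7 -0.1  5.6] g 0.688
```

View pics/s10.png

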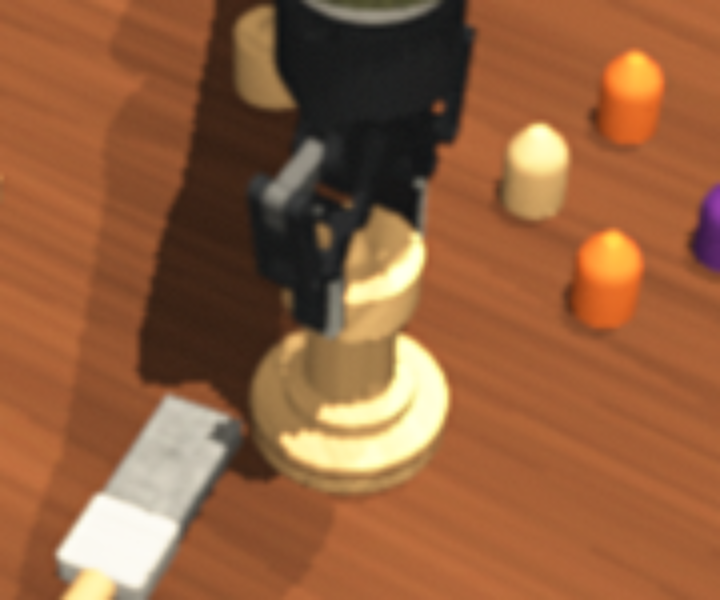

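```bash
python3 -m handwheel '[[[0,0,0,0,0,0,0.065],[0,0,0,0,0,0,0.075],[0,0,0,0,0,0,0.085],[0,0,0,0,0,0,0.085],[0,0,-0.03,0,0,0,0.085],[0,0,-0.08,0,0,0,0.085],[0,0,-0.08,0,0,0,0.085],[0,0,-0.08,0,0,0,0.085]]]'
python3 - <<'E'
from h import *
im=manip.camera("wrist"); cv2.imwrite("pics/w11.png",im); say()
im=manip.camera("scene"); cv2.imwrite("pics/s11.png",cv2.resize(im[180:330,250:430],None,fx=4,fy=4))
E
```

```text
clock: 12.28
position: [0.6336, 0.0925, 0.1694]
ee_rot: [0.707, 0.707, -0.0, 0.0]
ft_force: [-0.3, -0.1, -0.4]
grip_width: 0.996
t12.32 pos [0.6333 0.0924 0.1687] yaw-x 90.06 F [ 0.1 -0.2 -0.7] g 0.994
```

View pics/w11.png

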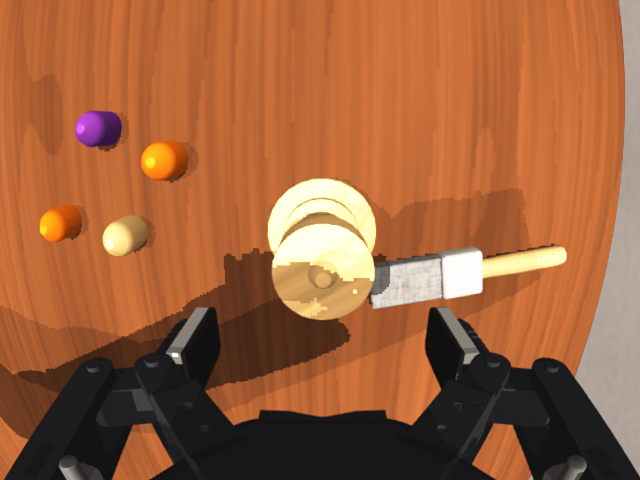

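View pics/s11.png

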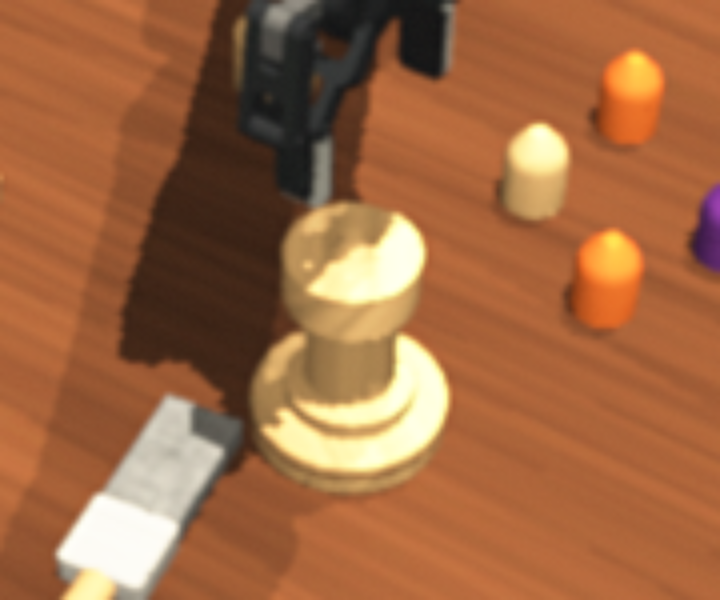

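```bash
python3 - <<'E'
from h import *
for n,u,v,z in [("far",324,222.5,.112),("near",324,320,.112),("L",272.5,270,.112),("R",374.5,270,.112),("tip",323.5,282,.121)]: print(n,plane("wrist",u,v,z).round(4))
E
python3 -m handwheel '[[[-0.165,-0.18,0,0,0,0,0.085],[-0.165,-0.18,0,0,0,0,0.085],[-0.165,-0.18,0,0,0,0,0.085],[-0.165,-0.18,0,0,0,0,0.085],[-0.165,-0.18,0.05,0,0,0,0.085],[-0.165,-0.18,0.05,0,0,0,0.085],[-0.165,-0.18,0.05,0,0,0,0.085]]]'
python3 - <<'E'
from h import *
im=manip.camera("wrist"); cv2.imwrite("pics/w12.png",im); say()
E
```

```text
far [0.6342 0.1197 0.112 ]
near [0.6344 0.0597 0.112 ]
L [0.6047 0.0918 0.112 ]
R [0.6633 0.0919 0.112 ]
tip [0.634  0.0883 0.121 ]
clock: 13.25
position: [0.4545, -0.0717, 0.1205]
ee_rot: [0.706, 0.708, 0.0, -0.0]
ft_force: [0.2, 0.5, -1.0]
grip_width: 0.997
t13.30 pos [ 0.455  -0.0718  0.1209] yaw-x 90.14 F [0.6 0.8 0.3] g 0.993
```

View pics/w12.png

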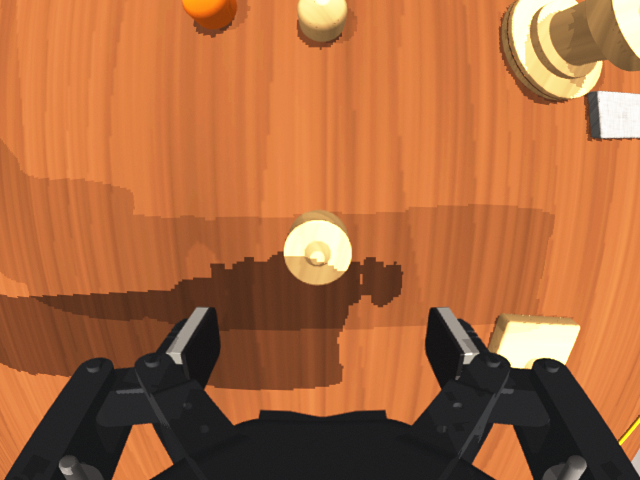

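Run:
```python
from h import *
say()
for n,u,v,z in [("far",318,219,.036),("near",318,286,.036),("L",284,252,.036),("R",352,252,.036),("tip",318,257.5,.045)]: print(n,plane("wrist",u,v,z).round(4))
```

```text
t13.30 pos [ 0.455  -0.0718  0.1209] yaw-x 90.14 F [0.6 0.8 0.3] g 0.993
far [ 0.4526 -0.0487  0.036 ]
near [ 0.4525 -0.094   0.036 ]
L [ 0.4307 -0.0704  0.036 ]
R [ 0.4744 -0.0703  0.036 ]
tip [ 0.4527 -0.0711  0.045 ]
```

```bash
python3 -m handwheel '[[[0.001,-0.0025,0.05,0,0,0,0.085],[0.001,-0.0025,0.09,0,0,0,0.085],[0.001,-0.0025,0.113,0,0,0,0.085],[0.001,-0.0025,0.113,0,0,0,0.085],[0.001,-0.0025,0.113,0,0,0,0.06],[0.001,-0.0025,0.113,0,0,0,0.038],[0.001,-0.0025,0.113,0,0,0,0.038],[0.001,-0.0025,0.113,0,0,0,0.038]]]' 40
python3 - <<'E'
from h import *
say()
im=manip.camera("wrist"); cv2.imwrite("pics/w13.png",im); say()
E
```

```text
clock: 14.3
position: [0.4524, -0.0717, 0.0082]
ee_rot: [0.707, 0.707, 0.0, 0.001]
ft_force: [-2.9, 0.4, 9.0]
grip_width: 0.501
t14.30 pos [ 0.4524 -0.0717  0.0082] yaw-x 90.05 F [-2.9  0.4  9. ] g 0.501
t14.35 pos [ 0.4524 -0.0717  0.0082] yaw-x 90.06 F [-1.9  0.6  8.3] g 0.502
```

View pics/w13.png

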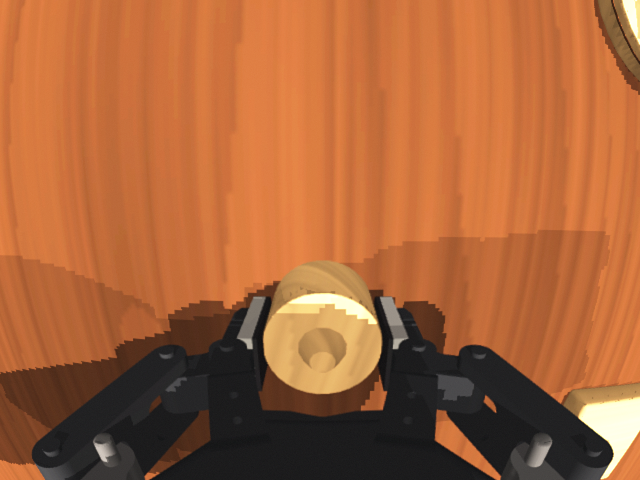

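```bash
python3 - <<'E'
from h import *
for n,u,v,z in [("far",323,292,.036),("near",323,394,.036),("tip",323,363,.045)]: print(n,plane("wrist",u,v,z).round(4))
E
python3 -m handwheel '[[[0,0,-0.06,0,0,0,0.038],[0,0,-0.12,0,0,0,0.038],[0,0,-0.15,0,0,0,0.038],[0.06,0.18,-0.15,0,0,0,0.038],[0.06,0.18,-0.15,0,0,0,0.038],[0.06,0.18,-0.15,0,0,0,0.038],[0.06,0.18,-0.15,0,0,0,0.038],[0.06,0.18,-0.15,0,0,0,0.038]]]'
python3 - <<'E'
from h import *
im=manip.camera("wrist"); cv2.imwrite("pics/w14.png",im); say()
E
```

```text
far [ 0.4529 -0.0488  0.036 ]
near [ 0.453  -0.0928  0.036 ]
tip [ 0.4529 -0.0715  0.045 ]
clock: 15.35
position: [0.6311, -0.0112, 0.1568]
ee_rot: [0.707, 0.708, -0.0, -0.0]
ft_force: [-0.1, 0.2, -0.3]
grip_width: 0.504
t15.40 pos [ 0.6308 -0.0118  0.1573] yaw-x 90.04 F [ 0.3 -0.3 -0.2] g 0.501
```

View pics/w14.png

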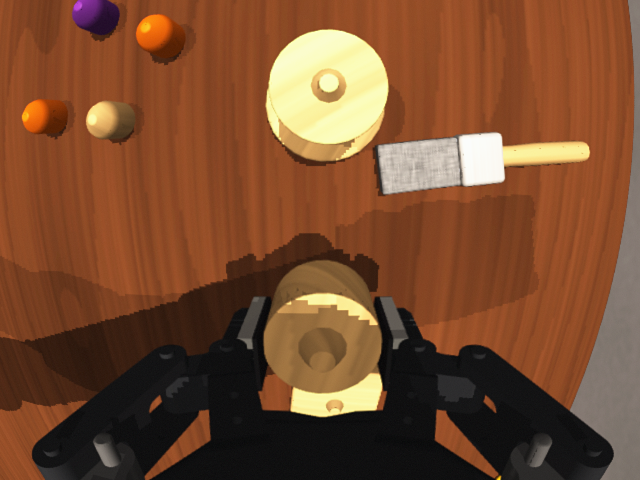

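Run:
```python
from h import *
say()
for n,u,v,z in [("far",328,29.5,.112),("near",328,143,.112),("L",267.5,87,.112),("R",388.5,87,.112),("tip",328,82.5,.121)]: print(n,plane("wrist",u,v,z).round(4))
delta(.634,.0888,.1573)
```

```text
t15.40 pos [ 0.6308 -0.0118  0.1573] yaw-x 90.04 F [ 0.3 -0.3 -0.2] g 0.501
far [0.6338 0.118  0.112 ]
near [0.6339 0.059  0.112 ]
L [0.6037 0.088  0.112 ]
R [0.6641 0.0884 0.112 ]
tip [0.6337 0.0885 0.121 ]
delta [ 1.006e-01  3.300e-03 -1.000e-04] [0.0002 0.0007 0.0007]
```

```bash
python3 -m handwheel '[[[0.1,0.003,0,0,0,0,0.038],[0.1,0.003,0,0,0,0,0.038],[0.1,0.003,0,0,0,0,0.038],[0.1,0.003,0.01,0,0,0,0.038],[0.1,0.003,0.023,0,0,0,0.038],[0.1,0.003,0.023,0,0,0,0.038],[0.1,0.003,0.023,0,0,0,0.038]]]';python3 - <<'E'
from h import *
im=manip.camera("wrist"); cv2.imwrite("pics/w15.png",im); say()
im=manip.camera("scene"); cv2.imwrite("pics/s15.png",cv2.resize(im[180:330,250:430],None,fx=4,fy=4))
E
```

```text
clock: 16.27
position: [0.6343, 0.0881, 0.1337]
ee_rot: [0.707, 0.707, -0.0, -0.0]
ft_force: [-0.5, -0.1, -1.0]
grip_width: 0.5
t16.32 pos [0.6344 0.0884 0.134 ] yaw-x 90.03 F [-0.2  1.1 -0.3] g 0.505
```

View pics/w15.png

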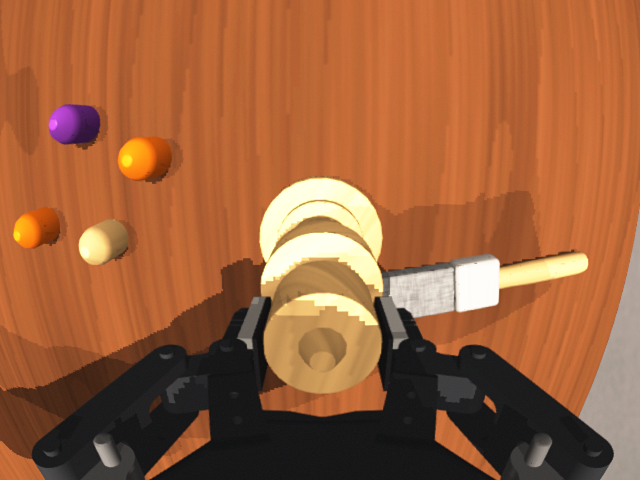

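View pics/s15.png

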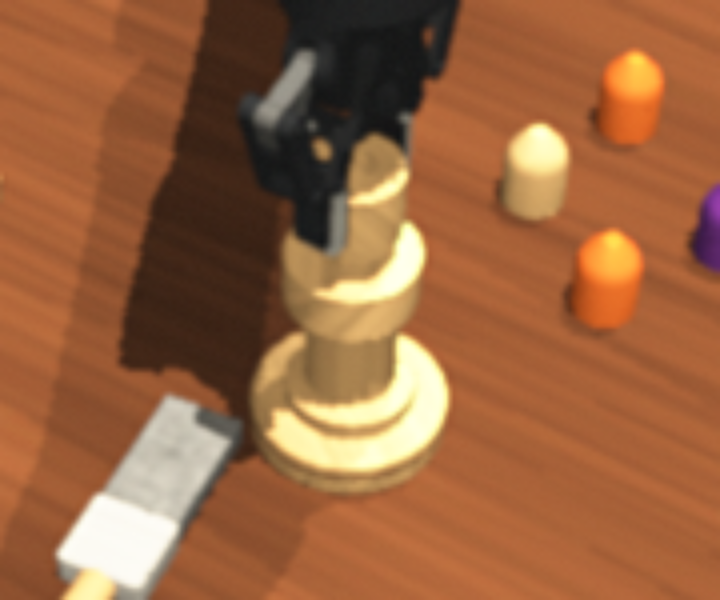

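```bash
python3 -c "
from h import *
print(plane('wrist',322,219.5,.112))"
python3 -m handwheel '[[[0,0,0.005,0,0,0,0.038],[0,0,0.009,0,0,0,0.038],[0,0,0.012,0,0,0,0.038],[0,0,0.0135,0,0,0,0.038],[0,0,0.0145,0,0,0,0.038],[0,0,0.0145,0,0,0,0.038]]]'; python3 -c "
from h import *
say()"
```

```text
[0.63463694 0.1251782  0.112     ]
clock: 17.12
position: [0.6344, 0.0888, 0.1204]
ee_rot: [0.707, 0.707, 0.0, 0.0]
ft_force: [-2.5, -1.2, 7.7]
grip_width: 0.504
t17.12 pos [0.6344 0.0888 0.1204] yaw-x 90.06 F [-2.5 -1.2  7.7] g 0.504
```

```bash
python3 -m handwheel '[[[0,0,0,0,0,0,0.05],[0,0,0,0,0,0,0.065],[0,0,0,0,0,0,0.085],[0,0,0,0,0,0,0.085],[0,0,-0.03,0,0,0,0.085],[0,0,-0.08,0,0,0,0.085],[0,0,-0.08,0,0,0,0.085],[0,0,-0.08,0,0,0,0.085]]]'
python3 - <<'E'
from h import *
im=manip.camera("wrist"); cv2.imwrite("pics/w16.png",im); say()
im=manip.camera("scene"); cv2.imwrite("pics/s16.png",cv2.resize(im[180:330,250:430],None,fx=4,fy=4))
E
```

```text
clock: 18.12
position: [0.6341, 0.0886, 0.1989]
ee_rot: [0.707, 0.707, -0.0, 0.0]
ft_force: [1.1, -0.5, -1.1]
grip_width: 0.992
t18.18 pos [0.6338 0.0884 0.1982] yaw-x 90.05 F [0.6 0.2 0.1] g 0.992
```

View pics/w16.png

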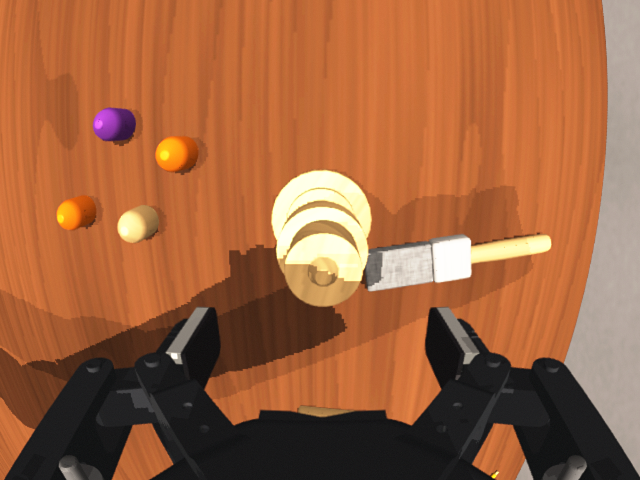

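View pics/s16.png

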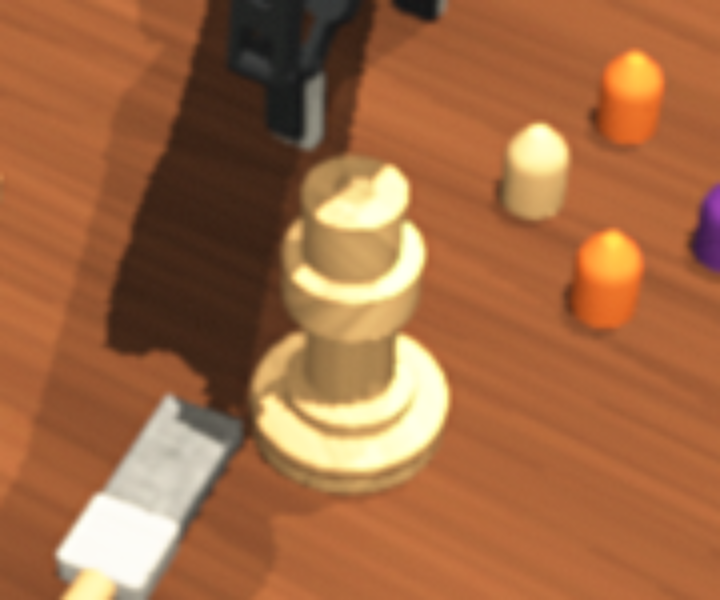

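```bash
python3 - <<'E'
from h import *
for n,u,v,z in [("far",323,234,.148),("near",323,306,.148),("L",284,270,.148),("R",362,270,.148),("tip",323,279,.157),("fin tip",130,228,.046)]: print(n,plane("wrist",u,v,z).round(4))
E
python3 -m handwheel '[[[0,-0.18,0,0,0,0,0.085],[0,-0.18,0,0,0,0,0.055],[0,-0.18,0,0,0,0,0.055],[0,-0.18,0.05,0,0,0,0.055],[0,-0.18,0.08,0,0,0,0.055],[0,-0.18,0.08,0,0,0,0.055],[0,-0.18,0.08,0,0,0,0.055]]]'
python3 - <<'E'
from h import *
im=manip.camera("wrist"); cv2.imwrite("pics/w17.png",im); say()
E
```

```text
far [0.6343 0.1109 0.148 ]
near [0.6344 0.0683 0.148 ]
L [0.6127 0.0903 0.148 ]
R [0.6559 0.0904 0.148 ]
tip [0.6343 0.0886 0.157 ]
fin tip [0.4612 0.0903 0.046 ]
clock: 19.1
position: [0.4547, 0.0888, 0.12]
ee_rot: [0.707, 0.708, 0.0, -0.0]
ft_force: [0.4, 0.1, -0.1]
grip_width: 0.642
t19.15 pos [0.455  0.0888 0.1203] yaw-x 90.06 F [ 0.2  0.4 -0.2] g 0.646
```

View pics/w17.png

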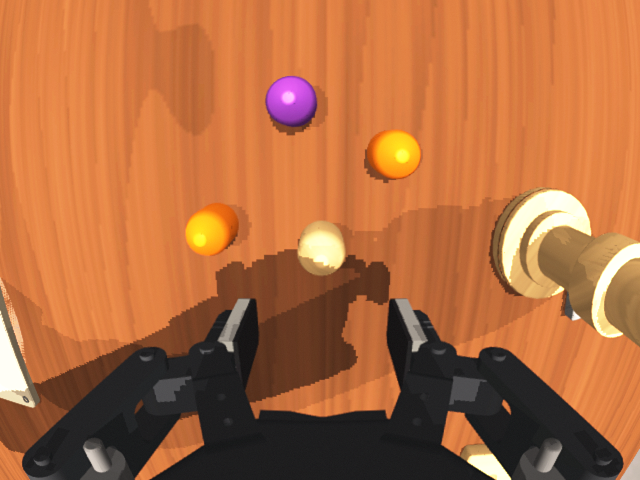

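```bash
python3 - <<'E'
from h import *
im=cv2.imread("pics/w17.png"); h=cv2.cvtColor(im,cv2.COLOR_BGR2HSV)
print(h[215:282:4,321].tolist())
for n,u,v,z in [("tip",321,254,.046),("far0",322,220,0.0),("far28",322,220,0.028),("near28",322,276,.028),("L",297,245,.028),("R",347,245,.028)]: print(n,plane("wrist",u,v,z).round(4))
E
python3 - <<'E'
import cv2
im=cv2.imread("pics/w17.png"); cv2.imwrite("pics/w17c.png",cv2.resize(im[205:295,270:370],None,fx=6,fy=6,interpolation=cv2.INTER_NEAREST))
E
```

```text
[[11, 177, 217], [11, 178, 216], [17, 138, 222], [18, 135, 232], [23, 114, 252], [29, 67, 255], [29, 48, 255], [30, 42, 255], [29, 57, 255], [29, 54, 255], [30, 26, 255], [30, 23, 255], [18, 135, 235], [17, 140, 211], [16, 142, 169], [14, 153, 150], [10, 178, 123]]
tip [0.4546 0.0923 0.046 ]
far0 [0.4552 0.1033 0.    ]
far28 [0.4552 0.1096 0.028 ]
near28 [0.4552 0.0708 0.028 ]
L [0.4387 0.0927 0.028 ]
R [0.4717 0.0927 0.028 ]
```

View pics/w17c.png

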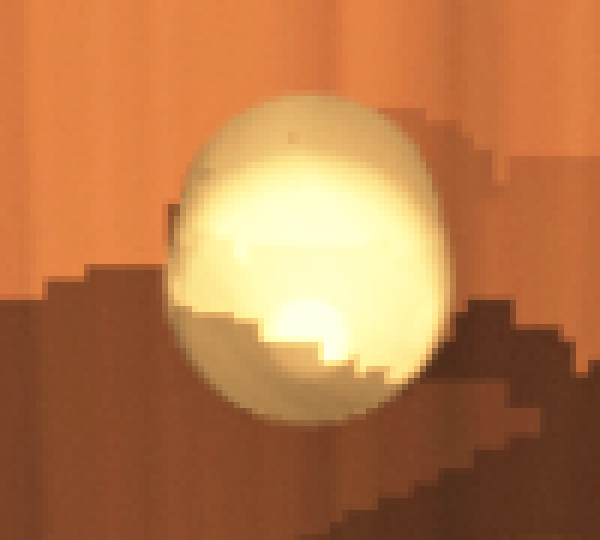

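```bash
python3 -m handwheel '[[[-0.001,0,0.04,0,0,0,0.055],[-0.001,0,0.08,0,0,0,0.055],[-0.001,0,0.115,0,0,0,0.055],[-0.001,0,0.115,0,0,0,0.055],[-0.001,0,0.115,0,0,0,0.04],[-0.001,0,0.115,0,0,0,0.026],[-0.001,0,0.115,0,0,0,0.026],[-0.001,0,0.115,0,0,0,0.026]]]' 30
python3 - <<'E'
from h import *
say()
im=manip.camera("wrist"); cv2.imwrite("pics/w18.png",im); say()
E
```

```text
clock: 20.15
position: [0.4558, 0.0877, 0.0063]
ee_rot: [0.707, 0.707, 0.001, 0.001]
ft_force: [-0.9, 0.4, 5.4]
grip_width: 0.363
t20.15 pos [0.4558 0.0877 0.0063] yaw-x 90.05 F [-0.9  0.4  5.4] g 0.363
t20.20 pos [0.4558 0.0877 0.0063] yaw-x 90.04 F [-0.9  0.1  5.8] g 0.363
```

View pics/w18.png

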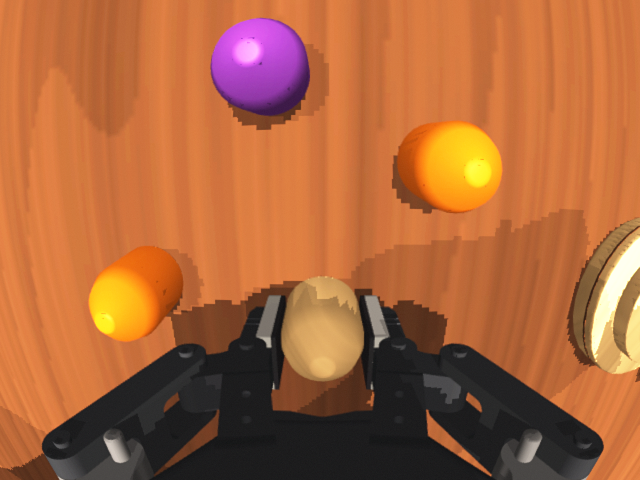

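```bash
python3 - <<'E'
from h import *
for n,u,v,z in [("tip",323,367,.046),("far0",323,277,0),("near28",323,381,.028)]: print(n,plane("wrist",u,v,z).round(4))
E
python3 -m handwheel '[[[0,0,-0.06,0,0,0,0.026],[0,0,-0.12,0,0,0,0.026],[0,0,-0.175,0,0,0,0.026],[-0.098,0.178,-0.175,0,0,0,0.026],[-0.098,0.178,-0.175,0,0,0,0.026],[-0.098,0.178,-0.175,0,0,0,0.026],[-0.098,0.178,-0.175,0,0,0,0.026],[-0.098,0.178,-0.175,0,0,0,0.026]]]'
python3 - <<'E'
from h import *
im=manip.camera("wrist"); cv2.imwrite("pics/w19.png",im); say()
E
```

```text
tip [0.4562 0.0883 0.046 ]
far0 [0.4564 0.1027 0.    ]
near28 [0.4563 0.0685 0.028 ]
clock: 21.2
position: [0.633, -0.0109, 0.1802]
ee_rot: [0.707, 0.707, 0.001, 0.0]
ft_force: [-0.2, 0.3, 0.4]
grip_width: 0.359
t21.25 pos [ 0.6323 -0.0098  0.1803] yaw-x 90.07 F [-0.1 -0.   0.4] g 0.362
```

View pics/w19.png

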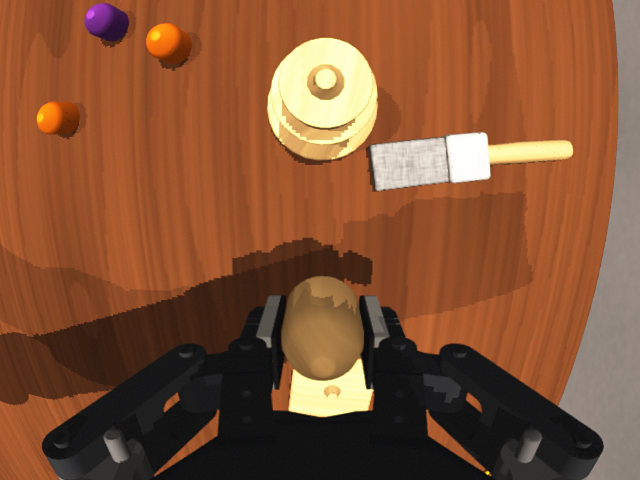

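Run:
```python
from h import *
say()
for n,u,v,z in [("tip",325.5,79,.157),("L",279,84,.148),("R",372.5,84,.148),("far",325,39,.148)]: print(n,plane("wrist",u,v,z).round(4))
delta(.634,.0897,.1803)
```

```text
t21.25 pos [ 0.6323 -0.0098  0.1803] yaw-x 90.07 F [-0.1 -0.   0.4] g 0.362
tip [0.6339 0.0902 0.157 ]
L [0.6125 0.0895 0.148 ]
R [0.6558 0.0897 0.148 ]
far [0.6337 0.1114 0.148 ]
delta [0.0995 0.0018 0.0001] [ 0.001  -0.0006  0.0012]
```

```bash
python3 -m handwheel '[[[0.0995,0.002,0,0,0,0,0.026],[0.0995,0.002,0,0,0,0,0.026],[0.0995,0.002,0,0,0,0,0.026],[0.0995,0.002,0.006,0,0,0,0.026],[0.0995,0.002,0.013,0,0,0,0.026],[0.0995,0.002,0.013,0,0,0,0.026],[0.0995,0.002,0.013,0,0,0,0.026]]]';python3 - <<'E'
from h import *
im=manip.camera("wrist"); cv2.imwrite("pics/w20.png",im); say()
im=manip.camera("scene"); cv2.imwrite("pics/s20.png",cv2.resize(im[150:300,250:430],None,fx=4,fy=4))
E
```

```text
clock: 22.12
position: [0.6343, 0.0886, 0.1663]
ee_rot: [0.707, 0.707, -0.0, 0.0]
ft_force: [-1.3, -0.3, 0.1]
grip_width: 0.362
t22.18 pos [0.6344 0.0888 0.1664] yaw-x 90.03 F [0.1 1.3 0.2] g 0.365
```

View pics/w20.png

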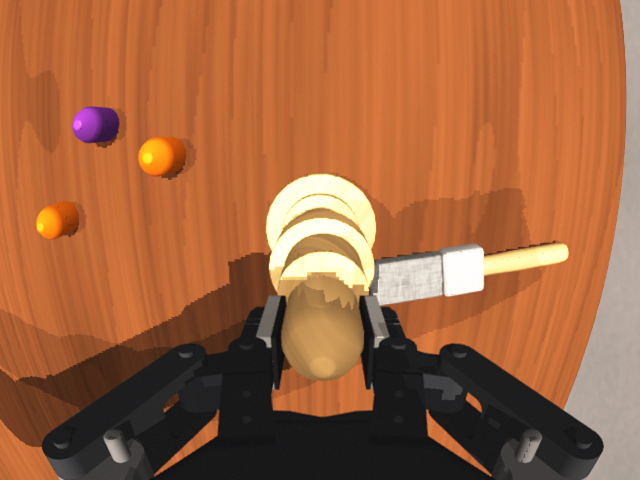

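View pics/s20.png

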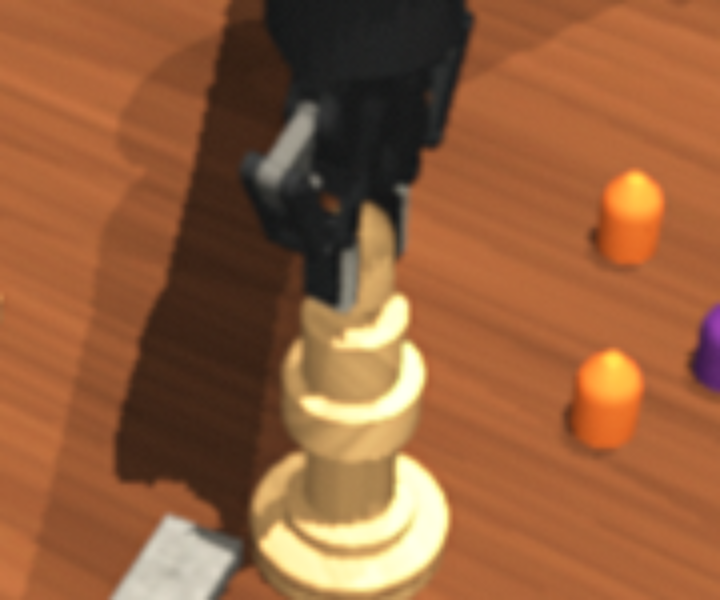

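Aligned; lowering 12 mm.

```bash
python3 -m handwheel '[[[0.0005,0,0.005,0,0,0,0.026],[0.0005,0,0.008,0,0,0,0.026],[0.0005,0,0.011,0,0,0,0.026],[0.0005,0,0.0125,0,0,0,0.026],[0.0005,0,0.013,0,0,0,0.026],[0.0005,0,0.013,0,0,0,0.026]]]'; python3 -c "
from h import *
say()"
```

```text
clock: 22.98
position: [0.6346, 0.0898, 0.1544]
ee_rot: [0.707, 0.707, 0.0, 0.0]
ft_force: [-1.8, -0.7, 7.8]
grip_width: 0.359
t22.98 pos [0.6346 0.0898 0.1544] yaw-x 90.06 F [-1.8 -0.7  7.8] g 0.359
```

Seated at the expected height (0.1543). Releasing and retreating.

```bash
python3 -m handwheel '[[[0,0,0,0,0,0,0.036],[0,0,0,0,0,0,0.05],[0,0,0,0,0,0,0.07],[0,0,0,0,0,0,0.07],[0,0,-0.03,0,0,0,0.07],[0,0,-0.09,0,0,0,0.07],[0,0,-0.09,0,0,0,0.07],[0,0,-0.09,0,0,0,0.07]]]'; python3 -m handwheel '[[[-0.1,-0.15,0,0,0,0,0.07],[-0.1,-0.15,0,0,0,0,0.07],[-0.1,-0.15,0,0,0,0,0.07],[-0.1,-0.15,0,0,0,0,0.07],[-0.1,-0.15,0,0,0,0,0.07]]]'
python3 - <<'E'
from h import *
say()
im=manip.camera("scene"); cv2.imwrite("pics/s21.png",im);cv2.imwrite("pics/s21c.png",cv2.resize(im[150:300,250:430],None,fx=4,fy=4))
im=manip.camera("top"); cv2.imwrite("pics/t21.png",im)
E
```

```text
clock: 23.98
position: [0.6342, 0.0896, 0.243]
ee_rot: [0.707, 0.707, -0.0, 0.0]
ft_force: [0.2, 0.4, -1.1]
grip_width: 0.818
clock: 24.6
position: [0.4843, -0.0105, 0.2428]
ee_rot: [0.707, 0.707, -0.0, -0.0]
ft_force: [-0.3, 0.1, 0.4]
grip_width: 0.819
t24.60 pos [ 0.4843 -0.0105  0.2428] yaw-x 90.02 F [-0.3  0.1  0.4] g 0.819
```

View pics/s21.png

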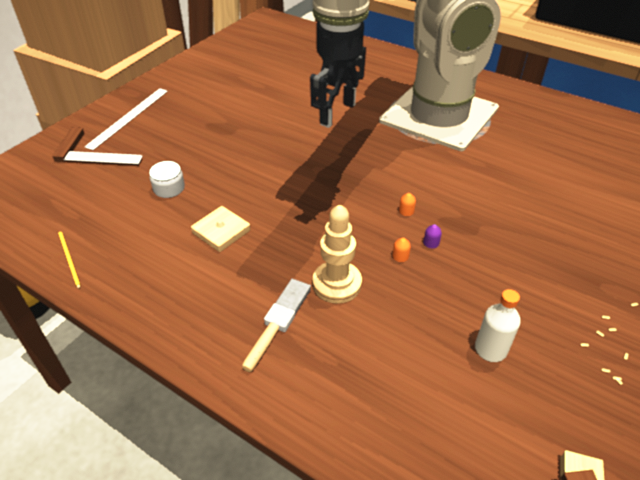

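View pics/s21c.png

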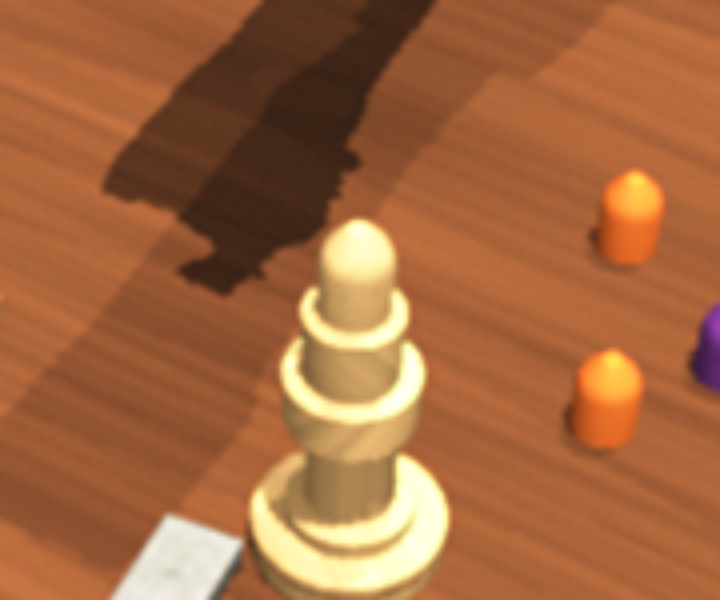

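View pics/t21.png

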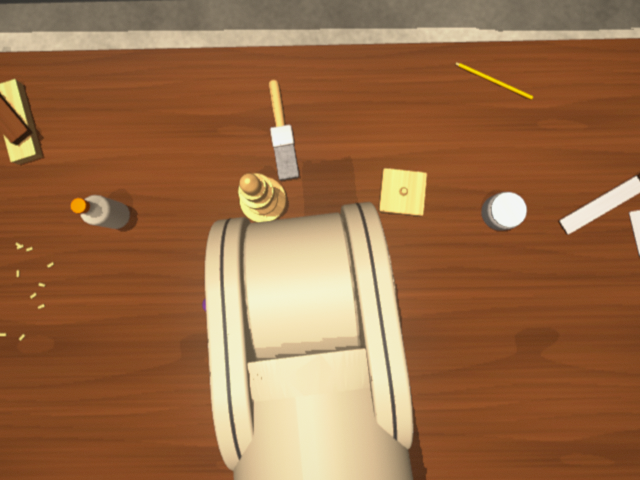

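Run:
```python
from h import *
t=cv2.imread("pics/t21.png"); 
print(proj("top",np.array([.634,.0895,.194])),proj("scene",np.array([.634,.0895,.194])))
print(two(ray("top",248.5,180.5),ray("scene",339.5,205.5)))
manip.hand_in()
```

```text
(np.float64(247.3916671777489), np.float64(180.9558869436738)) (np.float64(339.3011295892687), np.float64(205.58971954574454))
(array([0.63413781, 0.0887144 , 0.19390513]), np.float64(0.002123897836975796))
the job is handed in; nothing more can be done
```

The lamp is dry-fitted on the round foot in the order asked: column, disc, drum, then the pale finial. Each part was let go before the next was added. I handed the job in at about 25 s.

- **Seating:** each part met light contact force at the height expected for fully seated, to within about 0.2 mm.
- **Final position:** two camera views put the finial tip at (0.634, 0.089, 0.194) m. The design height is 0.194 m and the tower axis is at about (0.634, 0.0895). The stack looks upright and concentric.
- **Rest of the scene:** the square foot is empty. The bottle, tin, brush and coloured look-alikes look unmoved in the final scene picture.
- **Robot:** it was clear of everything at the end.

Two checks did not agree fully:
- The cameras' position readings differed by about 2–3 mm, so I aligned parts mainly with the wrist camera.
- While hovering the drum I took one edge reading about 5 mm off, probably the wrong edge in the picture. The measurement after release showed the drum centred.

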